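# Sort the honey tins by heft into rows

## Task

The four closed honey tins on the board look alike: lift each to feel how much is left, and line them all up in the wooden tray, upright, each in the middle of its own compartment. Tins still more than half full (over 285 g with the tin) go in the far row and the lighter ones in the near row, to be used up first. Set them down gently, knock nothing over, and leave the glass jar and the other things around where they are.

Things in the scene. Friction and masses are not known exactly. Their poses are not given: they have to be found in the camera images.
- tin_1: closed honey tin, cream with a green band and a gold press-in lid, straight-sided, 64 mm across, 100 mm tall, standing on the board. Weighs between 80 g (used up) and 490 g (full); how full cannot be seen, all four look alike. Origin: centre of the underside; z up along the tin
- tin_2: closed honey tin, cream with a green band and a gold press-in lid, straight-sided, 64 mm across, 100 mm tall, standing on the board. Weighs between 80 g (used up) and 490 g (full); how full cannot be seen, all four look alike. Origin: centre of the underside; z up along the tin
- tin_3: closed honey tin, cream with a green band and a gold press-in lid, straight-sided, 64 mm across, 100 mm tall, standing on the board. Weighs between 80 g (used up) and 490 g (full); how full cannot be seen, all four look alike. Origin: centre of the underside; z up along the tin
- tin_4: closed honey tin, cream with a green band and a gold press-in lid, straight-sided, 64 mm across, 100 mm tall, standing on the board. Weighs between 80 g (used up) and 490 g (full); how full cannot be seen, all four look alike. Origin: centre of the underside; z up along the tin
- tray: fixed wooden tray, 194 mm (x) by 374 mm (y), floor 8 mm thick, rim 32 mm high; slats 6 mm thick, 24 mm above the table, make 2 rows of 4 compartments 84 mm square (rows along y), 90 mm centre to centre. Starts empty. Near row: at -x, the robot's side; far row: at +x. Origin: centre of the underside, on the table
- near_1 (a point): centre of the floor (8 mm above the table) of the near-row compartment: the +y end of the row; a point, nothing to see
- near_2 (a point): centre of the floor (8 mm above the table) of the near-row compartment: second from the +y end of the row; a point, nothing to see
- near_3 (a point): centre of the floor (8 mm above the table) of the near-row compartment: third from the +y end of the row; a point, nothing to see
- near_4 (a point): centre of the floor (8 mm above the table) of the near-row compartment: the -y end of the row; a point, nothing to see
- far_1 (a point): centre of the floor (8 mm above the table) of the far-row compartment: the +y end of the row; a point, nothing to see
- far_2 (a point): centre of the floor (8 mm above the table) of the far-row compartment: second from the +y end of the row; a point, nothing to see
- far_3 (a point): centre of the floor (8 mm above the table) of the far-row compartment: third from the +y end of the row; a point, nothing to see
- far_4 (a point): centre of the floor (8 mm above the table) of the far-row compartment: the -y end of the row; a point, nothing to see
- board: fixed wooden board, 240 mm (its x) by 310 mm (its y), 18 mm thick; the four tins and the glass jar stand on it, 30 mm or more apart. Origin: centre of the underside, on the table
- honey_jar: glass jar of amber honey with a white lid, 58 mm across, 74 mm tall, standing on the board among the tins; origin: centre of the underside. Bystander: it stays there
- funnel: white plastic jar funnel standing narrow end down, 96 mm wide at the top, 56 mm tall; origin under its centre. Bystander
- can: plain ribbed steel food can without colours, 72 mm across, 100 mm tall; origin under its centre. Bystander
- lids: pile of four gold jar lids, 53 mm across, 40 mm tall; origin under its centre. Bystander
- dipper: wooden honey dipper lying flat, 155 mm long, 26 mm thick at the head; origin under its middle, x along it. Bystander
- marker: black marker pen with a red cap, 110 mm long, lying flat; origin under its middle, x along it. Bystander
Things that resemble listed ones, but are neither listed nor needed, are in the scene too. What is shaped like the tin_4 but pink or red is not meant.

How it is judged (in metres and radians):
At the end, for the whole second after the job is handed in: All four tins stand upright (within 3 degrees), still and on the tray's floor, each within 12 mm of the centre of a compartment: every tin heavier than 325 g in the far row, every tin lighter than 245 g in the near row (between these either row will do) ((((horizontal distance between tin_1 and far_1 below 0.012 m or horizontal distance between tin_1 and far_2 below 0.012 m or horizontal distance between tin_1 and far_3 below 0.012 m or horizontal distance between tin_1 and far_4 below 0.012 m) and contact force between tin_1 and tray above 2.4 N) or ((horizontal distance between tin_1 and near_1 below 0.012 m or horizontal distance between tin_1 and near_2 below 0.012 m or horizontal distance between tin_1 and near_3 below 0.012 m or horizontal distance between tin_1 and near_4 below 0.012 m) and contact force between tin_1 and tray between 0.3 and 3.19 N)) and z of each of tin_1, tin_2, tin_3, tin_4 in the frame of tray below 0.012 m and angle between each of tin_1, tin_2, tin_3, tin_4's own z axis and vertical below 0.06 rad and linear speed of each of tin_1, tin_2, tin_3, tin_4 below 0.02 m/s and (((horizontal distance between tin_2 and far_1 below 0.012 m or horizontal distance between tin_2 and far_2 below 0.012 m or horizontal distance between tin_2 and far_3 below 0.012 m or horizontal distance between tin_2 and far_4 below 0.012 m) and contact force between tin_2 and tray above 2.4 N) or ((horizontal distance between tin_2 and near_1 below 0.012 m or horizontal distance between tin_2 and near_2 below 0.012 m or horizontal distance between tin_2 and near_3 below 0.012 m or horizontal distance between tin_2 and near_4 below 0.012 m) and contact force between tin_2 and tray between 0.3 and 3.19 N)) and (((horizontal distance between tin_3 and far_1 below 0.012 m or horizontal distance between tin_3 and far_2 below 0.012 m or horizontal distance between tin_3 and far_3 below 0.012 m or horizontal distance between tin_3 and far_4 below 0.012 m) and contact force between tin_3 and tray above 2.4 N) or ((horizontal distance between tin_3 and near_1 below 0.012 m or horizontal distance between tin_3 and near_2 below 0.012 m or horizontal distance between tin_3 and near_3 below 0.012 m or horizontal distance between tin_3 and near_4 below 0.012 m) and contact force between tin_3 and tray between 0.3 and 3.19 N)) and (((horizontal distance between tin_4 and far_1 below 0.012 m or horizontal distance between tin_4 and far_2 below 0.012 m or horizontal distance between tin_4 and far_3 below 0.012 m or horizontal distance between tin_4 and far_4 below 0.012 m) and contact force between tin_4 and tray above 2.4 N) or ((horizontal distance between tin_4 and near_1 below 0.012 m or horizontal distance between tin_4 and near_2 below 0.012 m or horizontal distance between tin_4 and near_3 below 0.012 m or horizontal distance between tin_4 and near_4 below 0.012 m) and contact force between tin_4 and tray between 0.3 and 3.19 N))); the robot touches nothing.
It fails at once if a tin or the glass jar is knocked over (angle between any of tin_1, tin_2, tin_3, tin_4, honey_jar's own z axis and vertical above 0.7 rad).
It fails at once if a tin is dropped (falls faster than 0.6 m/s, as from 2 cm or more, with no finger on it) ((linear speed of tin_1 above 0.6 m/s and contact force between the fingers and tin_1 below 0.1 N) or (linear speed of tin_2 above 0.6 m/s and contact force between the fingers and tin_2 below 0.1 N) or (linear speed of tin_3 above 0.6 m/s and contact force between the fingers and tin_3 below 0.1 N) or (linear speed of tin_4 above 0.6 m/s and contact force between the fingers and tin_4 below 0.1 N)).
It fails at once if the glass jar, funnel, can, lids, dipper or marker is moved by more than 25 mm (distance of any of honey_jar, funnel, can, lids, dipper, marker from where it was at the start of the episode above 0.025 m).
It also fails if it takes over 72 s, if anything falls off the work surface, if the arm or the gripper's body presses on something with over 40 N, if the wrist force passes 120 N, or if a joint passes its speed limit or range.

## Robot

A 6-joint arm with a two-finger parallel gripper is mounted at the origin on the work surface. World frame = base frame: x ahead of the robot, y to its left, z up, the work surface at z = 0. Lengths are in mm, angles in degrees, forces in N, time in s.
With the tool pointing down it reaches from about 350 to 850 mm from the base axis. Payload 8.1 kg.
Tool frame: the origin (TCP) lies on the centre line of the jaws, within the pads' length; the fingertips stand 19 mm ahead of it and the grasp point (between the pads) is the TCP (r.tip_reach is the z of the fingertips in the tool frame, in mm); z points along the fingers, y is the line along which they close (so a half turn about z gives the same grasp; the last joint's range is limited). The gripper opens to 85 mm and grips with 20 to 120 N. Pads are 22 mm wide; open, the fingers measure 114 mm over their backs; the gripper's body (76 mm by 85 mm) begins 54 mm behind the grasp point. The pads swing forward as they close: fully open they stand 13 mm farther back than shut.
Start: joints at [58.763, 7.471, 85.268, -0, 87.261, -4.893], TCP at [266.242, 537.7, 250.292] pointing down, gripper open.
Joint ranges: [-169.43, 169.43], [-51.17, 129.36], [1.28, 143.12], [-76.62, 256.62], [0, 156.53], [-152.29, 152.29]. Speed limits (degrees/s): [136.94, 136.94, 159.86, 180, 180, 180].

## Interface

Orientations are given as [roll, pitch, yaw] about the fixed x, y, z axes, in that order (R = Rz(yaw) Ry(pitch) Rx(roll)).
In Python, from bench import r gives the robot as it stands. The module is installed in compiled form; this text tells all that it offers.
- The arm moves only by the shell command python3 -m handwheel 'ROWS' [FORCE]. ROWS is JSON, a list of rows, each a list of 7 numbers: the shift along the tool's x, y, z in m, then the turn, a rotation vector about the tool's x, y, z in degrees, then the finger opening in m, from 0 to 0.0854. In form: [[tx, ty, tz, ax, ay, az, claw], ...]. A call has 1 to 8 rows; each row shifts and turns the commanded pose from where the row before left it, along the tool's axes as they then stand; what a row does not reach is not made up. A row lasts 1/12 s, in which the tool goes at most 41.7 mm and 7.16 degrees, less where a joint would pass 70% of its speed; a pose out of reach is approached as far as the arm can. A call with a gripper value outside its range is refused whole. The fingers move at their own pace and stop on an object; FORCE is the grip in N (left out, the last holds). Time passes only in rows, so rows that do not move let the fingers close. It gives the time, the measured TCP pose, the force, the opening and the grip force at its end, in the units of the state.
- r.sense(): the state, without advancing time (a new reading comes with each control period).
- r.snapshot(name): name is "scene" or "side" or "wrist"; returns (picture, depth): 480x640x3 uint8, blue, green, red; 480x640 float32, mm along the optical axis (not along the pixel's ray), 0 where there is no reading.
- r.calibration(name): a dict with "vfov" (degrees; the focal length in pixels is half the picture's height over the tangent of half this angle, whatever the lens; pixels are square), "cx", "cy" (the principal point, pixels), "rvec" (rotation vector, rad) and "tvec" (3), from world to camera coordinates, as OpenCV has them; the wrist camera has in their place "tool_from_camera" (4x4, takes a point from camera to tool coordinates, whose origin is the TCP and whose axes are the flange's). Camera axes: x right, y down, z forward; pixel columns grow to the right and rows downward; lengths in mm; the calibration is good to about 2 mm. A picture is of the moment at which its call begins: read the wrist's pose just before it. calibration takes no time and is no camera call.
- r.hand_in(): hands the job in; it is judged then, once.
The state is a dict: "time": time; "joint_pos": joint angles; "qd": joint speeds; "joint_efforts": joint torques, N m; "tool_pos": TCP position; "tcp_rot": TCP orientation; "ft_force": force on the tool from outside, world axes, zero at the start; "wrist_torque": the same for the moment, N m; "finger_gap": finger opening in mm; "grip_force": force on a finger pad.
Only numpy, scipy, OpenCV 4.12 (cv2) and the standard library are available. Lean on these libraries where they do the work, as an engineer would, in place of code of your own. Each camera call takes 0.05 s, during which the arm holds its last target. There are 200 camera calls.

## Working session

There is one attempt and no reset: what is moved stays moved. The work goes in short steps, Python scripts to look and compute and a shell command to move; the robot and the scene stay as the last step left them, time stands still between calls to the robot, and variables do not carry over. Pictures are saved under pics/ and viewed, at most 10 in all, crops included, and the job is handed in when it is done.

```bash
mkdir -p pics; cat > h.py <<'E'
import numpy as np, cv2
from bench import r
def K(c):
    f=240/np.tan(np.radians(c["vfov"])/2); return f,c["cx"],c["cy"]
def pts(name,d,T=None):
    c=r.calibration(name); f,cx,cy=K(c)
    v,u=np.mgrid[0:480,0:640]; P=np.stack([(u-cx)/f*d,(v-cy)/f*d,d],-1)
    if T is None:
        R=cv2.Rodrigues(np.array(c["rvec"],float))[0]; return (P-np.array(c["tvec"]).ravel())@R
    M=T@np.array(c["tool_from_camera"]); return P@M[:3,:3].T+M[:3,3]
E
python3 - <<'E'
from h import *
print(r.sense())
for n in("scene","side"):
    p,d=r.snapshot(n); cv2.imwrite(f"pics/{n}.png",p); np.save(n+"_d",d); c=r.calibration(n); print(n,c)
E
```

```text
{'time': 0.0, 'joint_pos': array([ 5.87616106e+01,  7.51585912e+00,  8.53290817e+01,  1.92070257e-03,
        8.72614730e+01, -4.89291829e+00]), 'qd': array([ 0.02289851,  0.0240333 , -0.07830751, -0.04026318,  0.04186471,
       -0.01640244]), 'joint_efforts': array([ 2.15331987e-03, -5.69375753e+01, -5.00570655e+01, -3.74956908e-04,
        1.47185469e-02, -9.84151939e-05]), 'tool_pos': array([265.97135457, 537.25723062, 249.23846276]), 'tcp_rot': array([-1.79894138e+02, -1.09877771e-02,  1.53654425e+02]), 'ft_force': array([ 0.91167175,  0.48805444, -0.64302594]), 'wrist_torque': array([-0.01725655,  0.02125759,  0.03286085]), 'grip_force': 0.0, 'finger_gap': 85.44609042684696}
scene {'vfov': 46.92070622841922, 'cx': 315.5926330645366, 'cy': 234.11774363181217, 'rvec': array([ 1.48209061,  1.87713539, -0.95194009]), 'tvec': array([ 102.79042226, -271.40071932, 1455.76046124])}
side {'vfov': 57.15645554018846, 'cx': 321.3238966507676, 'cy': 234.23183235934437, 'rvec': array([ 2.15455153, -0.61825689,  0.30391361]), 'tvec': array([-464.72743058,  215.34263388,  608.31380823])}
```

View pics/scene.png

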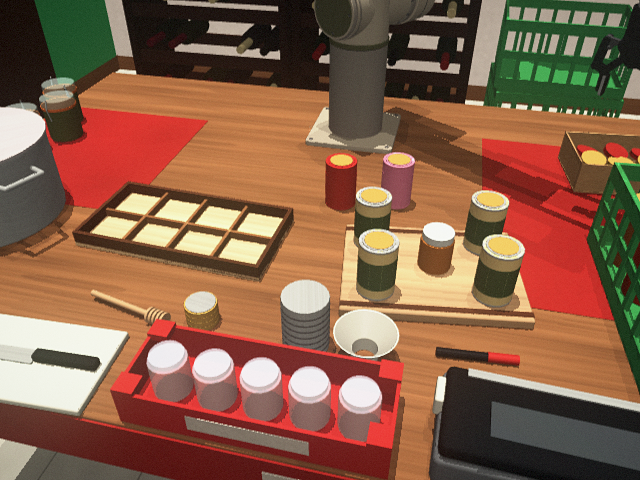

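View pics/side.png

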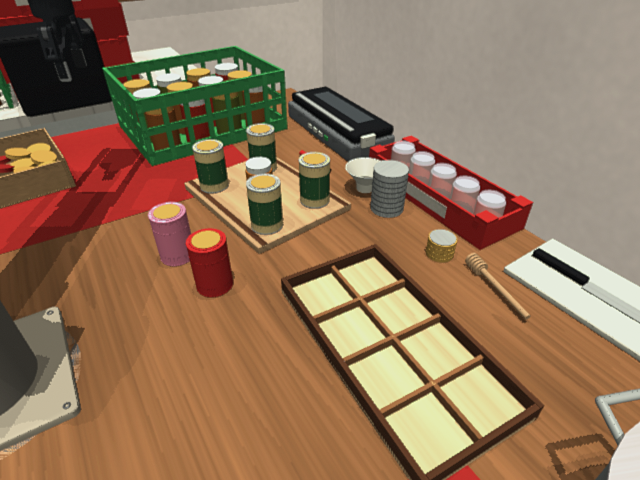

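Scene view: the green-banded tins are at (373,210), (378,262), (487,218) and (498,268). The red one at (341,180) and the pink one at (397,180) have the same shape but the wrong colour. The glass jar is at (436,247), and the tray is at (185,228). The side view agrees: tins at (210,165), (261,147), (314,180) and (265,203), red and pink at (210,262) and (171,233).

Next I measure the lids and tray cells, and make an enlarged crop to confirm which tins are meant.

```bash
python3 - <<'E'
from h import *
c=cv2.imread("pics/scene.png"); cv2.imwrite("pics/crop.png",cv2.resize(c[140:330,315:545],None,fx=3.1,fy=3.1,interpolation=cv2.INTER_CUBIC))
roi={"scene":(320,145,535,310),"side":(140,110,340,300)}
cam={}
def proj_ray(n,u,v):
    q=r.calibration(n);f,cx,cy=K(q);R=cv2.Rodrigues(np.array(q["rvec"],float))[0];t=np.array(q["tvec"]).ravel()
    d=R.T@np.array([(u-cx)/f,(v-cy)/f,1]);return -R.T@t,d/np.linalg.norm(d)
def tri(a,b):
    (p,d),(q,e)=a,b; s=np.linalg.lstsq(np.stack([d,-e],1),q-p,rcond=None)[0]
    A,B=p+s[0]*d,q+s[1]*e; return (A+B)/2,np.linalg.norm(A-B)
L={};C={}
for n in roi:
    im=cv2.imread(f"pics/{n}.png");d=np.load(n+"_d.npy");P=pts(n,d)
    hsv=cv2.cvtColor(im,cv2.COLOR_BGR2HSV)
    m=cv2.inRange(hsv,(15,120,150),(32,255,255)); x0,y0,x1,y1=roi[n]; mm=np.zeros_like(m); mm[y0:y1,x0:x1]=m[y0:y1,x0:x1]
    L[n]=[]
    for k in cv2.findContours(mm,0,2)[0]:
        if cv2.contourArea(k)<100: continue
        h=cv2.fitEllipse(cv2.convexHull(k)); msk=np.zeros_like(m);cv2.drawContours(msk,[k],-1,255,-1); msk=cv2.erode(msk,np.ones((3,3)))
        X=np.median(P[(msk>0)&(d>0)],0); L[n].append((h[0],X)); print(n,"lid",np.round(h[0],1),np.round(h[1],1),np.round(X,1))
    # tray cells
    m=cv2.inRange(hsv,(15,20,150),(40,140,255)); 
    x0,y0,x1,y1={"scene":(75,180,295,275),"side":(280,240,545,480)}[n]; mm=np.zeros_like(m); mm[y0:y1,x0:x1]=m[y0:y1,x0:x1]
    mm=cv2.morphologyEx(mm,cv2.MORPH_OPEN,np.ones((3,3)))
    C[n]=[]
    for k in cv2.findContours(mm,0,2)[0]:
        if cv2.contourArea(k)<150: continue
        M=cv2.moments(k);msk=np.zeros_like(m);cv2.drawContours(msk,[k],-1,255,-1);msk=cv2.erode(msk,np.ones((3,3)))
        X=np.median(P[(msk>0)&(d>0)],0);C[n].append(X);print(n,"cell",round(M['m10']/M['m00']),round(M['m01']/M['m00']),np.round(X,1))
for a in L["scene"]:
    b=min(L["side"],key=lambda b:np.linalg.norm(a[1][:2]-b[1][:2]))
    X,e=tri(proj_ray("scene",*a[0]),proj_ray("side",*b[0])); print("tri",np.round(a[0]),np.round(X,1),round(e,1))
# rim & slat tops: by height
for n in roi:
    d=np.load(n+"_d.npy");P=pts(n,d); 
    reg=(d>0)&(P[...,0]>200)&(P[...,0]<750)&(P[...,1]>-420)&(P[...,1]<60)
    rim=reg&(abs(P[...,2]-32)<3); k,l=cv2.connectedComponents(rim.astype(np.uint8))
    i=1+np.argmax(np.bincount(l.ravel())[1:]); 
    q=P[l==i][:,:2]; print(n,"rim",len(q),cv2.minAreaRect(q.astype(np.float32)),"z",np.median(P[l==i][:,2]))
E
```

```text
scene lid [503.4 245.6] [16.4 30.4] [590.8 335.4 119.5]
scene lid [378.6 239.8] [16.7 29.1] [620.6 144.8 119.5]
scene lid [490.  199.1] [12.8 26.7] [457.3 317.2 119.5]
scene lid [373.5 195.2] [12.8 25.7] [492.5 116.7 119.6]
scene lid [340.9 159.8] [10.7 22.2] [346.2  29.4 101.6]
scene lid [398.7 158.9] [10.4 21.9] [314.2 143.  101.5]
scene cell 242 251 [ 563.6 -110.6    7.9]
scene cell 198 243 [ 558.9 -201.2    7.9]
scene cell 156 235 [ 554.7 -292.3    7.8]
scene cell 114 227 [ 549.5 -384.3    7.8]
scene cell 260 225 [ 475.3 -106.7    8.1]
scene cell 218 217 [ 470.9 -196.3    8. ]
scene cell 177 210 [ 465.8 -287.5    7.9]
scene cell 138 203 [ 461.1 -378.6    7.9]
side lid [205.2 239.1] [16.5 28.6] [345.8  30.8 100.9]
side lid [166.3 211. ] [13.5 26.7] [315.7 143.9 101. ]
side lid [262.7 181.5] [11.8 23.8] [492.2 117.5 118.8]
side lid [313.9 158.3] [10.  21.5] [621.2 145.  118.5]
side lid [207.1 145.1] [ 8.5 20.6] [458.7 317.7 118.7]
side lid [260.1 128.4] [ 7.6 18.8] [592.6 335.8 118.8]
side cell 428 432 [ 474.2 -371.7    7.2]
side cell 482 400 [ 565.1 -376.4    7. ]
side cell 386 377 [ 479.2 -280.3    7.2]
side cell 437 351 [ 570.8 -285.2    7.1]
side cell 351 332 [ 484.4 -188.7    7.2]
side cell 399 310 [ 576.1 -193.5    7.1]
side cell 322 294 [489.1 -96.    7.2]
side cell 505 292 [ 745.2 -263.9   16.5]
side cell 367 276 [ 580.3 -100.8    7.1]
tri [503. 246.] [591.3 334.9 119.5] 1.1
tri [379. 240.] [620.5 144.5 119.3] 0.3
tri [490. 199.] [458.1 317.  119.5] 0.4
tri [373. 195.] [492.1 116.9 119.4] 0.4
tri [341. 160.] [345.5  29.6 101.5] 0.2
tri [399. 159.] [315.5 142.9 101.8] 0.3
scene rim 1609 ((524.6022338867188, -237.8445587158203), (372.7589416503906, 199.7476043701172), 87.14362335205078) z 31.543109838037033
side rim 3185 ((523.6268920898438, -237.7200927734375), (373.9656982421875, 195.7991180419922), 86.94107818603516) z 31.03113595454711
```

View pics/crop.png

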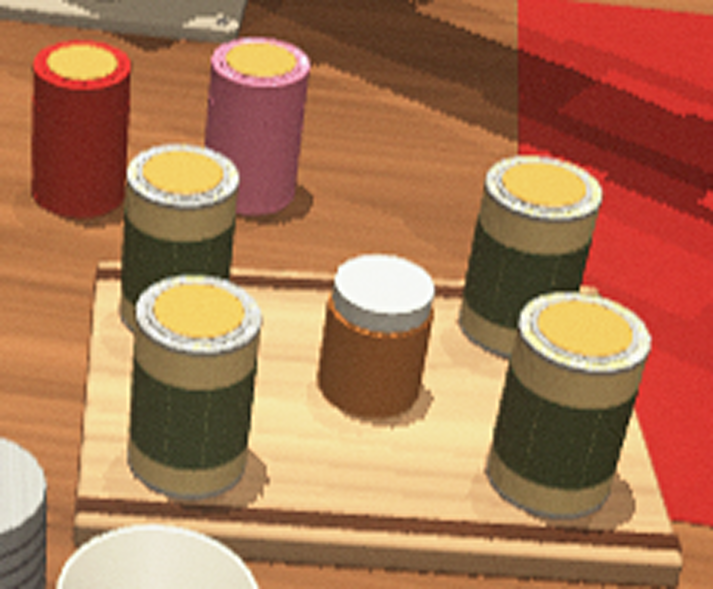

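The crop confirms that the meant tins are the four cream ones with a green band. The red and pink look-alikes, at about (82,130) and (260,125) in the crop, stay untouched. Tray centre is about (524,-238), yaw about -3°. First I turn the gripper so the jaws close along X.

```bash
python3 -m handwheel '[[0,0,0,0,0,7.07,0.085],[0,0,0,0,0,7.07,0.085],[0,0,0,0,0,7.07,0.085],[0,0,0,0,0,7.07,0.085],[0,0,0,0,0,7.07,0.085],[0,0,0,0,0,7.07,0.085],[0,0,0,0,0,7.07,0.085],[0,0,0,0,0,7.07,0.085]]' 35
python3 -m handwheel '[[0,0,0,0,0,7.07,0.085],[-0.0275,0.024,0,0,0,0,0.085],[-0.0275,0.024,0,0,0,0,0.085],[-0.0275,0.024,0,0,0,0,0.085],[-0.0275,0.024,0,0,0,0,0.085],[-0.0275,0.024,0,0,0,0,0.085],[-0.0275,0.024,0,0,0,0,0.085],[-0.0275,0.024,0,0,0,0,0.085]]'
python3 -m handwheel '[[-0.0275,0.024,0,0,0,0,0.085],[0,0,0,0,0,0,0.085],[0,0,0,0,0,0,0.085]]'
python3 -c "
from h import *
F=[]
for i in range(8): r.snapshot('wrist'); F.append(r.sense()['ft_force'])
F=np.array(F);print(F.mean(0),F.std(0));s=r.sense();print(s['time'],s['tool_pos'],s['tcp_rot'],s['joint_efforts'])
"
```

```text
time: 0.77
tool_pos: [266.1, 537.4, 249.7]
tcp_rot: [-180.0, 0.1, 96.7]
ft_force: [0.2, -0.3, -0.6]
finger_gap: 85.2
grip_force: 0.0
time: 1.43
tool_pos: [434.9, 343.7, 249.9]
tcp_rot: [-180.0, 0.0, 90.0]
ft_force: [-0.0, 0.4, -0.3]
finger_gap: 84.8
grip_force: 0.0
time: 1.68
tool_pos: [459.2, 316.1, 249.8]
tcp_rot: [-180.0, 0.0, 89.8]
ft_force: [-0.6, 0.6, 0.8]
finger_gap: 85.0
grip_force: 0.0
[-0.1966982   0.40472205  0.06753303] [0.37379792 0.30258647 0.35109041]
2.0833 [457.69312708 318.63459352 250.28706767] [-1.79996254e+02 -2.63807865e-03  9.01183373e+01] [-4.91607247e-02 -5.08643138e+01 -5.00059891e+01  1.18420671e-04
  3.02265158e-03  6.74651572e-03]
```

```bash
python3 -m handwheel '[[0,0,0.03,0,0,0,0.085],[0,0,0.03,0,0,0,0.085],[0,0,0.03,0,0,0,0.085],[0,0,0.03,0,0,0,0.085],[0,0,0.025,0,0,0,0.085],[0,0,0.015,0,0,0,0.085],[0,0,0,0,0,0,0.085]]'
python3 -m handwheel '[[0,0,0,0,0,0,0.05],[0,0,0,0,0,0,0.05],[0,0,0,0,0,0,0.05],[0,0,0,0,0,0,0.05],[0,0,0,0,0,0,0.05],[0,0,0,0,0,0,0.05],[0,0,0,0,0,0,0.05]]' 35
```

```text
time: 2.67
tool_pos: [455.2, 316.7, 85.8]
tcp_rot: [-179.6, 0.2, 90.1]
ft_force: [-0.7, -0.7, -0.5]
finger_gap: 84.9
grip_force: 0.0
time: 3.25
tool_pos: [459.3, 318.5, 92.0]
tcp_rot: [179.9, -0.1, 90.0]
ft_force: [-0.6, 0.8, 5.4]
finger_gap: 63.4
grip_force: 39.8
```

```bash
cat > w.py <<'E'
from h import *
F=[];G=[]
for i in range(12): r.snapshot('wrist'); s=r.sense(); F.append(s['ft_force']);G.append(np.r_[s['tool_pos'],s['tcp_rot']])
F=np.array(F);print("F",F.mean(0).round(2),F.std(0).round(2),"pose",np.mean(G,0).round(1),"t",round(s['time'],2),"gap",s['finger_gap'],s['grip_force'])
E
python3 -m handwheel '[[0,0,-0.005,0,0,0,0.05],[0,0,-0.015,0,0,0,0.05],[0,0,-0.025,0,0,0,0.05],[0,0,-0.035,0,0,0,0.05],[0,0,-0.035,0,0,0,0.05],[0,0,-0.025,0,0,0,0.05],[0,0,-0.01,0,0,0,0.05],[0,0,0,0,0,0,0.05]]'
python3 -m handwheel '[[0,0,0,0,0,0,0.05],[0,0,0,0,0,0,0.05]]' >/dev/null
python3 w.py
```

```text
time: 3.92
tool_pos: [459.6, 318.5, 243.5]
tcp_rot: [179.7, -0.1, 90.0]
ft_force: [0.8, -0.1, -2.9]
finger_gap: 63.3
grip_force: 39.6
F [ 0.2  -0.13 -3.08] [0.56 0.6  0.33] pose [ 4.579e+02  3.175e+02  2.390e+02 -1.199e+02  1.000e-01  9.000e+01] t 4.68 gap 63.35865442277137 39.56737160682678
```

```bash
python3 -m handwheel '[[-0.0105,0.003,0,0,0,0,0.05],[-0.021,0.006,0,0,0,0,0.05],[-0.035,0.01,0,0,0,0,0.05],[-0.035,0.01,0,0,0,0,0.05],[-0.035,0.01,0,0,0,0,0.05],[-0.035,0.01,0,0,0,0,0.05],[-0.035,0.01,0,0,0,0,0.05],[-0.035,0.01,0,0,0,0,0.05]]'
python3 -m handwheel '[[-0.035,0.01,0,0,0,0,0.05],[-0.035,0.01,0,0,0,0,0.05],[-0.035,0.01,0,0,0,0,0.05],[-0.035,0.01,0,0,0,0,0.05],[-0.021,0.006,0,0,0,0,0.05],[-0.0105,0.003,0,0,0,0,0.05],[0,0,0,0,0,0,0.05],[0,0,0,0,0,0,0.05]]'
python3 -m handwheel '[[0,0,0,0,0,0,0.05],[0,0,0,0,0,0,0.05]]'
python3 w.py
```

```text
time: 5.35
tool_pos: [527.6, 74.0, 240.6]
tcp_rot: [180.0, 0.0, 90.0]
ft_force: [0.1, 0.3, -3.4]
finger_gap: 63.2
grip_force: 39.6
time: 6.02
tool_pos: [576.3, -95.3, 240.1]
tcp_rot: [-180.0, -0.0, 90.0]
ft_force: [-0.1, 0.4, -2.9]
finger_gap: 63.4
grip_force: 39.6
time: 6.18
tool_pos: [576.3, -93.8, 240.3]
tcp_rot: [-180.0, -0.0, 90.1]
ft_force: [1.4, 1.3, -3.0]
finger_gap: 63.3
grip_force: 39.6
F [ 0.23  0.11 -2.99] [0.45 0.49 0.37] pose [576.5 -94.6 240.4 120.   -0.   90.1] t 6.78 gap 63.12510082273656 39.580814838409424
```

```bash
python3 -m handwheel '[[-0.0105,0,0.01,0,0,0,0.05],[0,0,0.025,0,0,0,0.05],[0,0,0.03,0,0,0,0.05],[0,0,0.03,0,0,0,0.05],[0,0,0.03,0,0,0,0.05],[0,0,0.02,0,0,0,0.05],[0,0,0.009,0,0,0,0.05],[0,0,0,0,0,0,0.05]]'
python3 -m handwheel '[[0,0,0,0,0,0,0.05],[0,0,0,0,0,0,0.05]]'
python3 w.py
```

```text
time: 7.45
tool_pos: [574.6, -105.9, 83.7]
tcp_rot: [-179.7, -0.1, 90.0]
ft_force: [0.4, -0.6, -3.3]
finger_gap: 63.2
grip_force: 39.8
time: 7.62
tool_pos: [577.4, -106.2, 87.3]
tcp_rot: [179.9, 0.0, 90.0]
ft_force: [0.6, -1.3, -3.0]
finger_gap: 63.4
grip_force: 39.8
F [ 0.2  -0.01 -2.92] [0.36 0.37 0.42] pose [ 576.9 -105.8   86.9  149.9    0.    90. ] t 8.22 gap 63.54084304930918 39.78732347488403
```

```bash
python3 -m handwheel '[[0,0,0.002,0,0,0,0.05],[0,0,0.002,0,0,0,0.05],[0,0,0.001,0,0,0,0.05],[0,0,0,0,0,0,0.05]]'
for i in 1 2; do sleep 0; done
python3 -m handwheel '[[0,0,0.001,0,0,0,0.05],[0,0,0,0,0,0,0.05]]'
python3 -m handwheel '[[0,0,0.001,0,0,0,0.05],[0,0,0,0,0,0,0.05]]'
```

```text
time: 8.55
tool_pos: [576.5, -105.7, 81.5]
tcp_rot: [-180.0, 0.0, 90.0]
ft_force: [-1.5, -0.6, -0.1]
finger_gap: 63.3
grip_force: 39.9
time: 8.72
tool_pos: [576.6, -105.8, 81.4]
tcp_rot: [-180.0, 0.0, 90.0]
ft_force: [-5.3, 0.9, 9.1]
finger_gap: 63.3
grip_force: 40.9
time: 8.88
tool_pos: [576.6, -105.8, 81.4]
tcp_rot: [-180.0, 0.0, 90.0]
ft_force: [-10.7, 1.6, 16.7]
finger_gap: 63.0
grip_force: 41.6
```

```bash
python3 -m handwheel '[[0,0,-0.002,0,0,0,0.05],[0,0,0,0,0,0,0.05]]'
python3 -m handwheel '[[0,0,0,0,0,0,0.085],[0,0,0,0,0,0,0.085],[0,0,0,0,0,0,0.085],[0,0,0,0,0,0,0.085],[0,0,0,0,0,0,0.085]]'
python3 -m handwheel '[[0,0,-0.01,0,0,0,0.085],[0,0,-0.025,0,0,0,0.085],[0,0,-0.035,0,0,0,0.085],[0,0,-0.035,0,0,0,0.085],[0,0,-0.035,0,0,0,0.085],[0,0,-0.02,0,0,0,0.085],[0,0,0,0,0,0,0.085],[0,0,0,0,0,0,0.085]]'
cat > look.py <<'E'
from h import *
import sys
for n in("scene","side"):
    p,d=r.snapshot(n);P=pts(n,d);hsv=cv2.cvtColor(p,cv2.COLOR_BGR2HSV);m=cv2.inRange(hsv,(15,120,120),(32,255,255));m[(d==0)]=0
    m[(P[...,2]<95)|(P[...,2]>128)|(P[...,0]<400)|(P[...,0]>680)|(P[...,1]>400)]=0
    for k in cv2.findContours(m,0,2)[0]:
        if cv2.contourArea(k)<60: continue
        q=np.zeros_like(m);cv2.drawContours(q,[k],-1,255,-1);print(n,np.median(P[(q>0)&(d>0)],0).round(1))
    if len(sys.argv)>1: cv2.imwrite(f"pics/{sys.argv[1]}_{n}.png",p)
E
python3 look.py; python3 w.py
```

```text
time: 9.05
tool_pos: [576.9, -105.7, 81.7]
tcp_rot: [179.9, 0.0, 90.0]
ft_force: [0.0, 0.1, -2.5]
finger_gap: 63.4
grip_force: 39.7
time: 9.47
tool_pos: [576.6, -105.7, 81.2]
tcp_rot: [180.0, 0.0, 90.0]
ft_force: [0.0, -0.7, 0.1]
finger_gap: 84.9
grip_force: 0.0
time: 10.13
tool_pos: [577.7, -105.9, 244.2]
tcp_rot: [179.7, 0.1, 90.0]
ft_force: [-0.2, -0.9, -1.2]
finger_gap: 85.0
grip_force: 0.0
scene [618.8 330.3 104.8]
scene [590.9 335.2 119.7]
scene [620.5 144.8 119.5]
scene [521.1 118.8 105.2]
scene [ 575.8 -106.5  109.5]
scene [492.3 116.8 119.5]
side [ 575.8 -106.4  108.5]
side [492.5 117.5 118.7]
side [621.1 145.1 118.5]
side [591.8 335.6 118.8]
F [-0.14  0.26  0.28] [0.27 0.47 0.37] pose [ 576.1 -105.5  240.3 -179.9   -0.    90. ] t 10.83 gap 85.04415155882397 0.0
```

```bash
python3 -m handwheel '[[0.015,-0.0057,0,0,0,0,0.085],[0.03,-0.0113,0,0,0,0,0.085],[0.036,-0.0136,0,0,0,0,0.085],[0.036,-0.0136,0,0,0,0,0.085],[0.036,-0.0136,0,0,0,0,0.085],[0.036,-0.0136,0,0,0,0,0.085],[0.023,-0.0087,0,0,0,0,0.085],[0.0107,-0.004,0,0,0,0,0.085]]'
python3 -m handwheel '[[0,0,0,0,0,0,0.085],[0,0,0,0,0,0,0.085],[0,0,0,0,0,0,0.085]]'
python3 w.py
```

```text
time: 11.5
tool_pos: [490.6, 120.4, 241.5]
tcp_rot: [180.0, -0.1, 90.2]
ft_force: [0.9, -1.6, -0.1]
finger_gap: 85.1
grip_force: 0.0
time: 11.75
tool_pos: [492.7, 116.3, 241.4]
tcp_rot: [180.0, 0.0, 90.0]
ft_force: [-0.1, 0.5, -0.4]
finger_gap: 85.3
grip_force: 0.0
F [ 0.04 -0.12 -0.09] [0.54 0.39 0.44] pose [ 492.6  116.3  241.2 -120.     0.    90. ] t 12.35 gap 84.86939976045267 0.0
```

```bash
python3 -m handwheel '[[0.0005,-0.0003,0.015,0,0,0,0.085],[0,0,0.03,0,0,0,0.085],[0,0,0.035,0,0,0,0.085],[0,0,0.035,0,0,0,0.085],[0,0,0.025,0,0,0,0.085],[0,0,0.011,0,0,0,0.085],[0,0,0,0,0,0,0.085],[0,0,0,0,0,0,0.085]]'
python3 -m handwheel '[[0,0,0,0,0,0,0.05],[0,0,0,0,0,0,0.05],[0,0,0,0,0,0,0.05],[0,0,0,0,0,0,0.05],[0,0,0,0,0,0,0.05],[0,0,0,0,0,0,0.05],[0,0,0,0,0,0,0.05]]' 35
python3 -m handwheel '[[0,0,-0.005,0,0,0,0.05],[0,0,-0.015,0,0,0,0.05],[0,0,-0.025,0,0,0,0.05],[0,0,-0.035,0,0,0,0.05],[0,0,-0.035,0,0,0,0.05],[0,0,-0.025,0,0,0,0.05],[0,0,-0.01,0,0,0,0.05],[0,0,0,0,0,0,0.05]]'
python3 -m handwheel '[[0,0,0,0,0,0,0.05],[0,0,0,0,0,0,0.05]]' >/dev/null
python3 w.py
```

```text
time: 13.02
tool_pos: [492.2, 117.6, 90.9]
tcp_rot: [-180.0, 0.0, 90.0]
ft_force: [0.4, -0.8, 0.4]
finger_gap: 85.3
grip_force: 0.0
time: 13.6
tool_pos: [493.8, 117.8, 92.9]
tcp_rot: [179.8, -0.0, 90.0]
ft_force: [-2.1, -0.5, 5.9]
finger_gap: 63.2
grip_force: 37.9
time: 14.27
tool_pos: [493.9, 117.8, 244.1]
tcp_rot: [179.6, -0.0, 90.0]
ft_force: [1.1, -0.1, -2.4]
finger_gap: 63.3
grip_force: 38.9
F [ 0.33  0.02 -1.39] [0.33 0.38 0.54] pose [ 491.5  117.4  239.1 -149.9    0.    90. ] t 15.03 gap 63.14863926477188 38.916860818862915
```

```bash
python3 -m handwheel '[[-0.012,-0.001,0,0,0,0,0.05],[-0.025,-0.001,0,0,0,0,0.05],[-0.036,-0.001,0,0,0,0,0.05],[-0.036,-0.001,0,0,0,0,0.05],[-0.036,-0.001,0,0,0,0,0.05],[-0.036,-0.001,0,0,0,0,0.05],[-0.036,-0.001,0,0,0,0,0.05],[-0.036,-0.001,0,0,0,0,0.05]]'
python3 -m handwheel '[[-0.036,-0.001,0,0,0,0,0.05],[-0.013,-0.001,0,0,0,0,0.05],[-0.006,-0.001,0,0,0,0,0.05],[0,0,0,0,0,0,0.05],[0,0,0,0,0,0,0.05],[0,0,0,0,0,0,0.05]]'
python3 w.py
python3 -m handwheel '[[0,0,0.01,0,0,0,0.05],[0,0,0.025,0,0,0,0.05],[0,0,0.03,0,0,0,0.05],[0,0,0.03,0,0,0,0.05],[0,0,0.03,0,0,0,0.05],[0,0,0.02,0,0,0,0.05],[0,0,0.005,0,0,0,0.05],[0,0,0,0,0,0,0.05]]'
python3 -m handwheel '[[0,0,0,0,0,0,0.05],[0,0,0,0,0,0,0.05]]'
```

```text
time: 15.7
tool_pos: [483.5, -137.8, 240.6]
tcp_rot: [180.0, 0.0, 90.0]
ft_force: [0.0, -0.7, -0.2]
finger_gap: 63.0
grip_force: 38.9
time: 16.2
tool_pos: [481.3, -189.2, 240.3]
tcp_rot: [-180.0, -0.0, 90.1]
ft_force: [0.5, 0.0, -1.6]
finger_gap: 63.4
grip_force: 38.9
F [ 0.03  0.23 -1.29] [0.4  0.46 0.6 ] pose [ 481.3 -189.8  240.3   90.    -0.    90.1] t 16.8 gap 63.540229215573966 38.91698598861694
time: 17.47
tool_pos: [479.4, -189.7, 87.8]
tcp_rot: [-179.8, -0.1, 90.0]
ft_force: [-0.4, 0.2, -0.4]
finger_gap: 63.7
grip_force: 39.0
time: 17.63
tool_pos: [482.4, -191.2, 92.2]
tcp_rot: [179.8, 0.1, 90.0]
ft_force: [-0.4, -0.0, -0.2]
finger_gap: 63.3
grip_force: 39.0
```

```bash
python3 -m handwheel '[[0,0,0.003,0,0,0,0.05],[0,0,0.002,0,0,0,0.05],[0,0,0.002,0,0,0,0.05],[0,0,0,0,0,0,0.05],[0,0,0,0,0,0,0.05]]'
python3 -m handwheel '[[0,0,0.001,0,0,0,0.05],[0,0,0,0,0,0,0.05]]'
python3 -m handwheel '[[0,0,0.0005,0,0,0,0.05],[0,0,0,0,0,0,0.05]]'
```

```text
time: 18.05
tool_pos: [481.1, -190.5, 83.3]
tcp_rot: [-180.0, -0.0, 90.0]
ft_force: [0.8, 0.9, -1.5]
finger_gap: 63.0
grip_force: 39.0
time: 18.22
tool_pos: [481.3, -190.7, 83.0]
tcp_rot: [180.0, 0.0, 90.0]
ft_force: [-3.9, 0.8, 5.5]
finger_gap: 63.5
grip_force: 39.3
time: 18.38
tool_pos: [481.4, -190.7, 83.0]
tcp_rot: [180.0, 0.0, 90.0]
ft_force: [-5.7, 2.6, 10.1]
finger_gap: 63.2
grip_force: 39.8
```

```bash
python3 -m handwheel '[[0,0,-0.0012,0,0,0,0.05],[0,0,0,0,0,0,0.05],[0,0,0,0,0,0,0.085],[0,0,0,0,0,0,0.085],[0,0,0,0,0,0,0.085],[0,0,0,0,0,0,0.085],[0,0,0,0,0,0,0.085]]'
python3 -m handwheel '[[0,0,-0.01,0,0,0,0.085],[0,0,-0.025,0,0,0,0.085],[0,0,-0.035,0,0,0,0.085],[0,0,-0.035,0,0,0,0.085],[0,0,-0.03,0,0,0,0.085],[0,0,-0.022,0,0,0,0.085],[0,0,0,0,0,0,0.085]]'
python3 -m handwheel '[[0.012,0.005,0,0,0,0,0.085],[0.025,0.0104,0,0,0,0,0.085],[0.036,0.0149,0,0,0,0,0.085],[0.036,0.0149,0,0,0,0,0.085],[0.036,0.0149,0,0,0,0,0.085],[0.036,0.0149,0,0,0,0,0.085],[0.036,0.0149,0,0,0,0,0.085],[0.036,0.0149,0,0,0,0,0.085]]'
python3 -m handwheel '[[0.036,0.0149,0,0,0,0,0.085],[0.028,0.0116,0,0,0,0,0.085],[0.0125,0.0052,0,0,0,0,0.085],[0.006,0.0025,0,0,0,0,0.085],[0,0,0,0,0,0,0.085],[0,0,0,0,0,0,0.085],[0,0,0,0,0,0,0.085]]'
python3 w.py; python3 look.py
```

```text
time: 18.97
tool_pos: [481.2, -190.5, 83.0]
tcp_rot: [-180.0, -0.0, 90.0]
ft_force: [-0.4, 0.1, -0.2]
finger_gap: 85.0
grip_force: 0.0
time: 19.55
tool_pos: [483.7, -191.8, 247.4]
tcp_rot: [179.5, 0.3, 90.0]
ft_force: [-0.4, -1.9, 0.7]
finger_gap: 84.9
grip_force: 0.0
time: 20.22
tool_pos: [586.0, 64.5, 240.1]
tcp_rot: [-180.0, 0.0, 90.0]
ft_force: [0.8, 0.6, 0.2]
finger_gap: 84.7
grip_force: 0.0
time: 20.8
tool_pos: [619.8, 143.5, 240.1]
tcp_rot: [-180.0, 0.0, 89.9]
ft_force: [-1.1, 0.1, -0.2]
finger_gap: 84.8
grip_force: 0.0
F [-0.08 -0.03  0.07] [0.69 0.61 0.48] pose [620.  144.3 240.1 150.    0.   90. ] t 21.4 gap 85.02902612436309 0.0
scene [619.1 332.  104.6]
scene [590.5 335.4 119.5]
scene [ 576.3 -107.1  109.3]
scene [ 507.7 -180.1   99.3]
scene [ 479.7 -191.6  109.3]
side [ 479.9 -191.   108.6]
side [ 576.1 -106.5  108.6]
side [591.8 335.2 118.8]
```

```bash
python3 -m handwheel '[[0,0.0005,0.015,0,0,0,0.085],[0,0,0.03,0,0,0,0.085],[0,0,0.035,0,0,0,0.085],[0,0,0.035,0,0,0,0.085],[0,0,0.025,0,0,0,0.085],[0,0,0.01,0,0,0,0.085],[0,0,0,0,0,0,0.085],[0,0,0,0,0,0,0.085]]'
python3 -m handwheel '[[0,0,0,0,0,0,0.05],[0,0,0,0,0,0,0.05],[0,0,0,0,0,0,0.05],[0,0,0,0,0,0,0.05],[0,0,0,0,0,0,0.05],[0,0,0,0,0,0,0.05],[0,0,0,0,0,0,0.05]]' 35
python3 -m handwheel '[[0,0,-0.005,0,0,0,0.05],[0,0,-0.015,0,0,0,0.05],[0,0,-0.025,0,0,0,0.05],[0,0,-0.035,0,0,0,0.05],[0,0,-0.035,0,0,0,0.05],[0,0,-0.025,0,0,0,0.05],[0,0,-0.01,0,0,0,0.05],[0,0,0,0,0,0,0.05]]'
python3 -m handwheel '[[0,0,0,0,0,0,0.05],[0,0,0,0,0,0,0.05]]' >/dev/null
python3 w.py; python3 w.py
```

```text
time: 22.17
tool_pos: [620.9, 145.2, 90.7]
tcp_rot: [180.0, -0.0, 90.0]
ft_force: [-0.1, 1.3, 0.8]
finger_gap: 85.3
grip_force: 0.0
time: 22.75
tool_pos: [622.3, 145.4, 93.1]
tcp_rot: [179.7, -0.0, 90.0]
ft_force: [-1.7, -0.6, 7.7]
finger_gap: 62.7
grip_force: 37.6
time: 23.42
tool_pos: [622.2, 145.3, 244.1]
tcp_rot: [179.6, -0.1, 90.0]
ft_force: [0.5, 0.9, -4.7]
finger_gap: 63.3
grip_force: 40.4
F [ 0.04 -0.18 -4.59] [0.43 0.46 0.33] pose [ 620.   145.   238.6 -119.9    0.    90. ] t 24.18 gap 63.52978143850209 40.38556516170502
F [ 0.05 -0.11 -4.61] [0.51 0.54 0.53] pose [620.5 145.1 240.  150.   -0.   90. ] t 24.78 gap 63.16656651387703 40.3858208656311
```

```bash
python3 -m handwheel '[[-0.012,-0.0015,0,0,0,0,0.05],[-0.025,-0.0031,0,0,0,0,0.05],[-0.036,-0.0045,0,0,0,0,0.05],[-0.036,-0.0045,0,0,0,0,0.05],[-0.036,-0.0045,0,0,0,0,0.05],[-0.036,-0.0045,0,0,0,0,0.05],[-0.036,-0.0045,0,0,0,0,0.05],[-0.036,-0.0045,0,0,0,0,0.05]]'
python3 -m handwheel '[[-0.036,-0.0045,0,0,0,0,0.05],[-0.036,-0.0045,0,0,0,0,0.05],[-0.036,-0.0045,0,0,0,0,0.05],[-0.036,-0.0045,0,0,0,0,0.05],[-0.021,-0.0026,0,0,0,0,0.05],[-0.0085,-0.0011,0,0,0,0,0.05],[-0.0035,-0.0005,0,0,0,0,0.05],[0,0,0,0,0,0,0.05]]'
python3 -m handwheel '[[0,0,0,0,0,0,0.05],[0,0,0,0,0,0,0.05],[0,0,0,0,0,0,0.05]]'
python3 w.py
python3 -m handwheel '[[0,0,0.01,0,0,0,0.05],[0,0,0.025,0,0,0,0.05],[0,0,0.03,0,0,0,0.05],[0,0,0.03,0,0,0,0.05],[0,0,0.03,0,0,0,0.05],[0,0,0.02,0,0,0,0.05],[0,0,0.005,0,0,0,0.05],[0,0,0,0,0,0,0.05]]'
python3 -m handwheel '[[0,0,0,0,0,0,0.05],[0,0,0,0,0,0,0.05],[0,0,0.002,0,0,0,0.05],[0,0,0.002,0,0,0,0.05],[0,0,0,0,0,0,0.05],[0,0,0,0,0,0,0.05]]'
```

```text
time: 25.45
tool_pos: [588.3, -110.1, 240.2]
tcp_rot: [180.0, 0.0, 90.0]
ft_force: [1.4, -0.5, -4.8]
finger_gap: 63.2
grip_force: 40.3
time: 26.12
tool_pos: [566.6, -285.5, 239.9]
tcp_rot: [-180.0, -0.0, 90.0]
ft_force: [-0.2, 0.5, -5.0]
finger_gap: 63.2
grip_force: 40.3
time: 26.37
tool_pos: [567.3, -283.6, 240.1]
tcp_rot: [180.0, -0.0, 90.1]
ft_force: [0.3, -0.1, -4.7]
finger_gap: 63.1
grip_force: 40.3
F [ 0.09  0.11 -4.48] [0.46 0.57 0.46] pose [ 567.1 -284.6  240.    90.     0.    90.1] t 26.97 gap 63.19782321343568 40.28996765613556
time: 27.63
tool_pos: [565.1, -283.9, 87.0]
tcp_rot: [-179.7, -0.2, 90.0]
ft_force: [-0.5, -1.2, -4.7]
finger_gap: 63.1
grip_force: 40.3
time: 28.13
tool_pos: [567.0, -285.1, 86.3]
tcp_rot: [180.0, 0.0, 90.0]
ft_force: [-0.0, 0.9, -3.8]
finger_gap: 63.6
grip_force: 40.3
```

```bash
python3 -m handwheel '[[0,0,0.002,0,0,0,0.05],[0,0,0.001,0,0,0,0.05],[0,0,0,0,0,0,0.05],[0,0,0,0,0,0,0.05]]'
python3 -m handwheel '[[0,0,0.001,0,0,0,0.05],[0,0,0,0,0,0,0.05]]'
python3 -m handwheel '[[0,0,0.0005,0,0,0,0.05],[0,0,0,0,0,0,0.05]]'
```

```text
time: 28.47
tool_pos: [567.1, -285.1, 83.3]
tcp_rot: [180.0, 0.0, 90.0]
ft_force: [-0.8, 0.4, -0.7]
finger_gap: 63.8
grip_force: 40.5
time: 28.63
tool_pos: [567.1, -285.3, 83.2]
tcp_rot: [180.0, 0.0, 90.0]
ft_force: [-4.7, 2.2, 6.4]
finger_gap: 63.8
grip_force: 41.3
time: 28.8
tool_pos: [567.1, -285.3, 83.2]
tcp_rot: [180.0, 0.0, 90.0]
ft_force: [-5.9, 2.8, 8.9]
finger_gap: 63.6
grip_force: 41.6
```

```bash
python3 -m handwheel '[[0,0,-0.0012,0,0,0,0.05],[0,0,0,0,0,0,0.05],[0,0,0,0,0,0,0.085],[0,0,0,0,0,0,0.085],[0,0,0,0,0,0,0.085],[0,0,0,0,0,0,0.085],[0,0,0,0,0,0,0.085]]'
python3 -m handwheel '[[0,0,-0.01,0,0,0,0.085],[0,0,-0.025,0,0,0,0.085],[0,0,-0.035,0,0,0,0.085],[0,0,-0.035,0,0,0,0.085],[0,0,-0.03,0,0,0,0.085],[0,0,-0.022,0,0,0,0.085],[0,0,0,0,0,0,0.085]]'
python3 -m handwheel '[[0.012,0,0,0,0,0,0.085],[0.025,0,0,0,0,0,0.085],[0.04,0.0017,0,0,0,0,0.085],[0.04,0.0017,0,0,0,0,0.085],[0.04,0.0017,0,0,0,0,0.085],[0.04,0.0017,0,0,0,0,0.085],[0.04,0.0017,0,0,0,0,0.085],[0.04,0.0017,0,0,0,0,0.085]]'
python3 -m handwheel '[[0.04,0.0017,0,0,0,0,0.085],[0.04,0.0017,0,0,0,0,0.085],[0.04,0.0017,0,0,0,0,0.085],[0.04,0.0017,0,0,0,0,0.085],[0.04,0.0017,0,0,0,0,0.085],[0.04,0.0017,0,0,0,0,0.085],[0.04,0.0017,0,0,0,0,0.085],[0.04,0.0017,0,0,0,0,0.085]]'
python3 -m handwheel '[[0.015,0.0005,0,0,0,0,0.085],[0.0055,0,0,0,0,0,0.085],[0.0025,0,0,0,0,0,0.085],[0,0,0,0,0,0,0.085],[0,0,0,0,0,0,0.085],[0,0,0,0,0,0,0.085]]'
python3 w.py; python3 look.py
```

```text
time: 29.38
tool_pos: [567.0, -285.0, 82.7]
tcp_rot: [180.0, 0.0, 90.0]
ft_force: [0.1, 0.4, 0.5]
finger_gap: 85.0
grip_force: 0.0
time: 29.97
tool_pos: [569.4, -286.5, 248.1]
tcp_rot: [179.5, 0.3, 90.0]
ft_force: [-0.2, -0.8, 1.7]
finger_gap: 85.1
grip_force: 0.0
time: 30.63
tool_pos: [575.5, -5.2, 238.2]
tcp_rot: [-179.9, -0.0, 90.0]
ft_force: [0.0, 0.6, 0.6]
finger_gap: 85.2
grip_force: 0.0
time: 31.3
tool_pos: [588.6, 314.5, 238.0]
tcp_rot: [-179.9, 0.1, 90.0]
ft_force: [1.2, 0.6, 0.8]
finger_gap: 85.1
grip_force: 0.0
time: 31.8
tool_pos: [591.2, 333.5, 239.7]
tcp_rot: [-180.0, 0.0, 89.9]
ft_force: [-0.1, -0.4, 0.7]
finger_gap: 85.2
grip_force: 0.0
F [-0.    0.01 -0.06] [0.24 0.44 0.49] pose [591.1 334.5 239.8 150.   -0.   90. ] t 32.4 gap 84.7919353686763 0.0
scene [620.  334.  104.6]
scene [587.5 342.6 119.5]
scene [ 576.  -106.7  109.4]
scene [ 592.8 -270.3   99.1]
scene [ 565.3 -285.8  109.3]
scene [ 479.5 -191.3  109.3]
side [ 565.2 -285.5  108.5]
side [ 480.2 -191.   108.6]
side [ 576.5 -106.4  108.5]
```

```bash
python3 -m handwheel '[[0.0005,0,0.015,0,0,0,0.085],[0,0,0.03,0,0,0,0.085],[0,0,0.035,0,0,0,0.085],[0,0,0.035,0,0,0,0.085],[0,0,0.025,0,0,0,0.085],[0,0,0.01,0,0,0,0.085],[0,0,0,0,0,0,0.085],[0,0,0,0,0,0,0.085]]'
python3 -m handwheel '[[0,0,0,0,0,0,0.05],[0,0,0,0,0,0,0.05],[0,0,0,0,0,0,0.05],[0,0,0,0,0,0,0.05],[0,0,0,0,0,0,0.05],[0,0,0,0,0,0,0.05],[0,0,0,0,0,0,0.05]]' 35
python3 -m handwheel '[[0,0,-0.005,0,0,0,0.05],[0,0,-0.015,0,0,0,0.05],[0,0,-0.025,0,0,0,0.05],[0,0,-0.035,0,0,0,0.05],[0,0,-0.035,0,0,0,0.05],[0,0,-0.025,0,0,0,0.05],[0,0,-0.01,0,0,0,0.05],[0,0,0,0,0,0,0.05]]'
python3 -m handwheel '[[0,0,0,0,0,0,0.05],[0,0,0,0,0,0,0.05]]' >/dev/null
python3 w.py; python3 w.py
```

```text
time: 33.17
tool_pos: [591.2, 335.7, 90.4]
tcp_rot: [180.0, -0.0, 90.0]
ft_force: [-0.3, 0.5, -0.2]
finger_gap: 85.0
grip_force: 0.0
time: 33.75
tool_pos: [592.6, 336.4, 93.0]
tcp_rot: [179.7, -0.1, 90.0]
ft_force: [-1.2, -0.1, 7.3]
finger_gap: 63.7
grip_force: 38.2
time: 34.42
tool_pos: [592.6, 336.3, 244.9]
tcp_rot: [179.6, -0.2, 90.0]
ft_force: [0.3, 0.3, -1.9]
finger_gap: 63.3
grip_force: 39.2
F [-0.09  0.13 -2.03] [0.51 0.48 0.4 ] pose [ 5.904e+02  3.353e+02  2.382e+02 -1.199e+02  1.000e-01  9.000e+01] t 35.18 gap 63.05944072506017 39.160237312316895
F [-0.06 -0.09 -2.51] [0.35 0.56 0.63] pose [590.9 335.6 239.8 120.   -0.   90. ] t 35.78 gap 63.13204183441526 39.15960073471069
```

```bash
python3 -m handwheel '[[-0.012,-0.002,0,0,0,0,0.05],[-0.025,-0.0042,0,0,0,0,0.05],[-0.038,-0.0064,0,0,0,0,0.05],[-0.038,-0.0064,0,0,0,0,0.05],[-0.038,-0.0064,0,0,0,0,0.05],[-0.038,-0.0064,0,0,0,0,0.05],[-0.038,-0.0064,0,0,0,0,0.05],[-0.038,-0.0064,0,0,0,0,0.05]]'
python3 -m handwheel '[[-0.038,-0.0064,0,0,0,0,0.05],[-0.038,-0.0064,0,0,0,0,0.05],[-0.038,-0.0064,0,0,0,0,0.05],[-0.038,-0.0064,0,0,0,0,0.05],[-0.038,-0.0064,0,0,0,0,0.05],[-0.038,-0.0064,0,0,0,0,0.05],[-0.038,-0.0064,0,0,0,0,0.05],[-0.038,-0.0064,0,0,0,0,0.05]]'
python3 -m handwheel '[[-0.038,-0.0064,0,0,0,0,0.05],[-0.038,-0.0064,0,0,0,0,0.05],[-0.038,-0.0064,0,0,0,0,0.05],[-0.0145,-0.0025,0,0,0,0,0.05],[-0.0055,-0.001,0,0,0,0,0.05],[-0.0025,-0.0005,0,0,0,0,0.05],[0,0,0,0,0,0,0.05],[0,0,0,0,0,0,0.05]]'
python3 -m handwheel '[[0,0,0,0,0,0,0.05],[0,0,0,0,0,0,0.05]]'
python3 w.py; python3 w.py
```

```text
time: 36.45
tool_pos: [545.9, 68.9, 240.0]
tcp_rot: [180.0, 0.0, 90.0]
ft_force: [1.7, -0.3, -2.3]
finger_gap: 63.3
grip_force: 39.4
time: 37.12
tool_pos: [494.8, -235.4, 240.1]
tcp_rot: [180.0, 0.0, 90.0]
ft_force: [1.3, -0.3, -2.4]
finger_gap: 63.4
grip_force: 39.4
time: 37.78
tool_pos: [472.8, -368.7, 239.7]
tcp_rot: [180.0, -0.0, 90.1]
ft_force: [-0.2, -0.4, -1.2]
finger_gap: 63.3
grip_force: 39.4
time: 37.95
tool_pos: [472.8, -368.8, 239.8]
tcp_rot: [180.0, -0.0, 90.1]
ft_force: [0.7, 0.2, -1.8]
finger_gap: 63.5
grip_force: 39.4
F [-0.05  0.05 -1.88] [0.5  0.32 0.55] pose [ 472.4 -369.7  239.8   90.     0.    90.1] t 38.55 gap 63.071762874853235 39.35210466384888Traceback (most recent call last):
  File "w.py", line 3, in <module>
    for i in range(12): r.snapshot('wrist'); s=r.sense(); F.append(s['ft_force']);G.append(np.r_[s['tool_pos'],s['tcp_rot']])
                        ~~~~~~~~~~^^^^^^^^^
ValueError: 200 camera calls are used up
```

All the camera calls are used up, so this tin goes down by force feedback alone. It weighs about 2.15 N (about 220 g), so it belongs in the near row.

```bash
python3 -m handwheel '[[0,0,0.01,0,0,0,0.05],[0,0,0.025,0,0,0,0.05],[0,0,0.03,0,0,0,0.05],[0,0,0.03,0,0,0,0.05],[0,0,0.03,0,0,0,0.05],[0,0,0.02,0,0,0,0.05],[0,0,0.005,0,0,0,0.05],[0,0,0,0,0,0,0.05]]'
python3 -m handwheel '[[0,0,0,0,0,0,0.05],[0,0,0.002,0,0,0,0.05],[0,0,0.002,0,0,0,0.05],[0,0,0.001,0,0,0,0.05],[0,0,0,0,0,0,0.05],[0,0,0,0,0,0,0.05]]'
python3 -m handwheel '[[0,0,0.001,0,0,0,0.05],[0,0,0,0,0,0,0.05],[0,0,0,0,0,0,0.05]]'
python3 -m handwheel '[[0,0,0.0005,0,0,0,0.05],[0,0,0,0,0,0,0.05]]'
```

```text
time: 39.42
tool_pos: [470.7, -368.6, 86.8]
tcp_rot: [-179.8, -0.2, 90.0]
ft_force: [-0.5, -0.3, -2.1]
finger_gap: 63.2
grip_force: 39.4
time: 39.92
tool_pos: [472.4, -370.1, 85.2]
tcp_rot: [180.0, 0.0, 90.0]
ft_force: [0.1, -0.7, -2.8]
finger_gap: 63.4
grip_force: 39.4
time: 40.17
tool_pos: [472.2, -370.0, 83.6]
tcp_rot: [-180.0, -0.0, 90.0]
ft_force: [-0.1, 0.4, -2.1]
finger_gap: 63.0
grip_force: 39.4
time: 40.33
tool_pos: [472.3, -370.1, 83.2]
tcp_rot: [180.0, 0.0, 90.0]
ft_force: [-0.6, 1.2, -2.0]
finger_gap: 63.5
grip_force: 39.6
```

```bash
python3 -m handwheel '[[0,0,0.001,0,0,0,0.05],[0,0,0,0,0,0,0.05],[0,0,0,0,0,0,0.05]]'
python3 -m handwheel '[[0,0,-0.0008,0,0,0,0.05],[0,0,0,0,0,0,0.05]]'
```

```text
time: 40.58
tool_pos: [472.3, -370.3, 83.2]
tcp_rot: [180.0, 0.0, 90.0]
ft_force: [-3.5, 1.9, 4.9]
finger_gap: 62.9
grip_force: 40.1
time: 40.75
tool_pos: [472.4, -370.1, 83.2]
tcp_rot: [180.0, 0.0, 90.0]
ft_force: [-1.0, -0.3, 2.5]
finger_gap: 63.4
grip_force: 39.7
```

Contact is confirmed. I release, retreat straight up and hand in.

```bash
python3 -m handwheel '[[0,0,0,0,0,0,0.085],[0,0,0,0,0,0,0.085],[0,0,0,0,0,0,0.085],[0,0,0,0,0,0,0.085],[0,0,0,0,0,0,0.085],[0,0,0,0,0,0,0.085]]'
python3 -m handwheel '[[0,0,-0.01,0,0,0,0.085],[0,0,-0.025,0,0,0,0.085],[0,0,-0.035,0,0,0,0.085],[0,0,-0.035,0,0,0,0.085],[0,0,-0.03,0,0,0,0.085],[0,0,-0.02,0,0,0,0.085],[0,0,0,0,0,0,0.085],[0,0,0,0,0,0,0.085]]'
python3 -m handwheel '[[0,0,0,0,0,0,0.085],[0,0,0,0,0,0,0.085],[0,0,0,0,0,0,0.085],[0,0,0,0,0,0,0.085]]'
python3 -c "
from bench import r
print(r.hand_in())"
```

```text
time: 41.25
tool_pos: [472.3, -370.0, 83.0]
tcp_rot: [180.0, 0.0, 90.0]
ft_force: [0.4, 0.5, 0.5]
finger_gap: 84.8
grip_force: 0.0
time: 41.92
tool_pos: [473.1, -370.8, 240.9]
tcp_rot: [179.8, 0.2, 90.0]
ft_force: [0.2, -0.2, -0.6]
finger_gap: 85.3
grip_force: 0.0
time: 42.25
tool_pos: [471.8, -369.5, 236.6]
tcp_rot: [-179.9, -0.1, 90.0]
ft_force: [0.2, 1.1, -0.1]
finger_gap: 85.2
grip_force: 0.0
the job is handed in; nothing more can be done
None
```

The job is handed in at about 42 s, with no verdict shown: the tins of about 315 g and 470 g are in far_1 and far_3, those of about 140 g and 215 g in near_2 and near_4; the cameras put the first three within about 2 mm of centre, but near_4 was set by arm position and force only because the camera calls had run out.

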